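# Pen a bottle neck and drop the gate latch

## Task

Stand the tall bottle neck upright on the floor of the small plywood pen. Then swing the pen's gate shut with its latch bar lifted over the catch's front lip, and let the bar drop home in the slot so that the gate stays shut by itself. The catch bends easily, so feel for its stop and never press the bar hard against it; leave everything else where it is.

Things in the scene. Friction and masses are not known exactly. Their poses are not given: they have to be found in the camera images.
- pen: Fixed plywood pen, open at the top and at its front (towards the robot): floor 140 x 190 x 10 mm, walls 10 mm thick, tops 50 mm above the table. Origin: on the table under its middle; x points from the gate (front) to the back wall, y to the left (hinge side), z up. Inside, the floor runs from x = -65 to +65 mm and y = -85 to +85 mm.
- bay_floor (a point): Free spot on top of the pen's floor (pen frame 0, -35, 10 mm), a good place to stand the bottle neck.
- gate (a joint): Angle of the plywood gate, rad: 0 straight across the pen's front (along pen y), growing as it opens towards the robot; -0.1 to 0.8, so it can pass 0 into the pen. 12 mm thick, 174 mm wide, top 50 mm above the table. Friction (0.25 N m) holds it ajar, a spring (1.2 N m/rad) pushes it towards 0.5 rad: shut but unlatched it springs open. Closing it by the thumb piece takes 4 to 9 N.
- gate_hinge (a point): On the gate's upright hinge line (pen frame -95, +92 mm), at its left end.
- latch (a joint): Angle of the steel latch bar, rad: 0 level on the gate's top (its own stop), growing as its tip is lifted, up to 0.6; let go, it falls back to 0 by its weight (140 g). The bar lies along the gate over its middle plane, 8 mm thick, 12 mm high, 55 to 67 mm above the table when level; its tip reaches 220 mm from the hinge line, past the gate's free edge.
- latch_pivot (a point): The latch bar's pivot on the gate, 39 mm from the gate's hinge line, 61 mm above the table; the pivot axis is level and square to the gate.
- thumb_piece (a point): Centre of the upright flat thumb piece on the latch bar: 10 mm thick (across the gate), 24 mm along the bar, 67 to 97 mm above the table when the bar is level. 154 mm from the hinge line, 115 mm from the pivot and 21 mm above it. Frame: x across the gate towards the pen, y along the bar to the pivot. Nothing but the bar is within 25 mm of it above 60 mm.
- catch_nominal (a point): Nominal middle of the steel catch's slot, at the lip's top, 68 mm above the table, 204 mm from the hinge line. The catch itself is NOT measured: screwed on through long holes, it stands up to 14 mm nearer or farther along pen x. It is 22 mm wide along the gate. Slot 11.5 mm for the 8 mm bar. More than 15 N from the bar on lip or stop spoils it.
- catch_lip (a point): Nominal middle of the top of the catch's front lip, 12.75 mm in front of the slot's middle (off by up to 14 mm like the whole catch): 14 mm thick, upright on both sides, no ramp; its top is 13 mm above the underside of the level bar, so the bar must be lifted at least 0.09 rad to pass over.
- catch_stop (a point): Nominal top of the rigid stop behind the slot (10.75 mm behind the slot's middle, 10 mm thick, off by up to 14 mm like the whole catch), 114 mm above the table. A bar lifted up to 0.25 rad still meets it; a bar that touches it is right over the slot.
- tall_neck: The taller of two yellow glazed bottle necks, 37 x 38 mm across, 50 mm high, about 40 g, standing upright on the table. Origin: centre of its underside, z up. Grasp round it; it may be gripped with 15 N.
- short_neck: The lower, wider yellow bottle neck, 48 mm across and 33 mm high: bystander. Origin: centre of its underside.
- sample_jar: Plastic sample jar with screw cap, 45 mm across, 64 mm high: bystander. Origin: centre of its underside.
- bay_sherd: Flat dark sherd, 40 x 49 x 12 mm, lying on the pen's floor on the hinge side: bystander. Origin: centre of its underside.

How it is judged:
By the outcome, as a careful person would: the job done as asked, in the order asked, and still so for the second after the job is handed in, with the robot touching nothing.
It also fails if it takes over 72 s, if anything falls off the work surface, if the arm or the gripper's body presses on something with over 40 N, if the wrist force passes 120 N, or if a joint passes its speed limit or range.

## Robot

A 6-joint arm with a two-finger parallel gripper is mounted at the origin on a cart in front of the work surface, level with it; the furniture and walls round the work are solid. World frame = base frame: x ahead of the robot, y to its left, z up, the work surface at z = 0. Lengths are in mm, angles in rad, forces in N, time in s.
With the tool pointing down it reaches from about 350 to 975 mm from the base axis. Payload 7.1 kg.
Tool frame: the origin (TCP) lies at the very end of the fingers, on their centre line; the grasp point (between the pads) lies 19 mm behind it (ctrl.tcp_to_grasp is the distance from the TCP to the grasp point, in mm); z points along the fingers, x is the direction in which the jaws open and shut, and the axes are right-handed (so a half turn about z gives the same grasp; the last joint's range is limited). The gripper opens to 88 mm and grips with 3 to 60 N. Pads are 20 mm wide; open, the fingers measure 115 mm over their backs; the gripper's body (75 mm by 178 mm) begins 61 mm behind the grasp point.
Start: joints at [-1.343, 0.423, 1.63, -0, 1.089, -0.019], TCP at [152.708, -606.04, 222.675] pointing down, gripper open.
Joint ranges: [-3, 3], [-0.9, 2.11], [0.09, 2.58], [-1.31, 4.45], [0.11, 2.69], [-2.54, 2.54]. Speed limits (rad/s): [2.39, 2.39, 3.01, 3.14, 3.14, 3.14].

## Interface

Orientations are given as a rotation vector (axis times angle).
In Python, from workcell import get_obs, viewer, ctrl, masks_of gives the robot as it stands. The module is installed in compiled form; this text tells all that it offers.
- The arm moves only by the shell command python3 -m inch 'ROWS'. ROWS is JSON, a list of rows, each an object of numbers: "tx", "ty", "tz": the shift along the tool's x, y, z in cm; "ax", "ay", "az": the turn, a rotation vector about the tool's x, y, z in degrees; "jaw": the opening, from 0 (shut) to 1 (fully open). In form: [{"tx": .., "ty": .., "tz": .., "ax": .., "ay": .., "az": .., "jaw": ..}, ...]. A call has 1 to 12 rows; each row shifts and turns the commanded pose from where the row before left it, along the tool's axes as they then stand; what a row does not reach is not made up. A row lasts 1/8 s, in which the tool goes at most 62.5 mm and 10.7 degrees, less where a joint would pass 70% of its speed; a pose out of reach is approached as far as the arm can. A call is refused whole if a number of a shift passes 6.25 or a number of a turn 10.7, either way. A call with a gripper value outside its range is refused whole. The fingers move at their own pace and stop on an object; the grip force is fixed at half the most. Time passes only in rows, so rows that do not move let the fingers close. It gives the time, the measured TCP pose, the force and the opening at its end, in the units of the state.
- get_obs(): the state, without advancing time (a new reading comes with each control period).
- viewer.get_image(name): name is "scene" or "top" or "wrist"; returns (picture, depth): 480x640x3 uint8, red, green, blue; 480x640 float32, mm along the optical axis (not along the pixel's ray), 0 where there is no reading.
- viewer.get_calibration(name): a dict with "fx", "fy", "cx", "cy" (pixels), "distortion" ([k1, k2, p1, p2, k3] as OpenCV has them; the pictures are not rectified), "rvec" (rotation vector, rad) and "tvec" (3), from world to camera coordinates, as OpenCV has them. Camera axes: x right, y down, z forward; pixel columns grow to the right and rows downward; lengths in mm; the calibration is good to about 2 mm. A picture is of the moment at which its call begins: read the wrist's pose just before it. get_calibration takes no time and is no camera call; for the wrist camera it gives the pose at the moment of the call.
- ctrl.close_job(): hands the job in, once; it reports no verdict.
Trained networks look in the newest picture that a camera, given by its name, has taken for a name from the list of things; names that differ only in an ending like _2 or _b are one class to them, and where a whole thing is asked for, a point or a joint stands for the part that bears it (a point fixed in the world has none). Each returns a list of dicts, best first, with "score" (0 to 1); they miss things now and then, are a little off and sometimes report something else, mostly with a low value. They report only what shows in the picture. A call takes as long as a camera call.
- masks_of(camera, thing): "pixels" (480x640 bool, what is visible of it) and "location" ([column, row] in pixels, amid what is visible of it).
The state is a dict: "t": time; "qpos": joint angles; "qvel": joint speeds; "joint_torque": joint torques, N m; "ee_pos": TCP position; "orientation": TCP orientation; "ft_force": force on the tool from outside, world axes, zero at the start; "moment": the same for the moment, N m; "width": finger opening in mm.
Only numpy, scipy, OpenCV 4.12 (cv2) and the standard library are available. Lean on these libraries where they do the work, as an engineer would, in place of code of your own. Each camera call takes 0.05 s, during which the arm holds its last target. There are 200 camera calls.

## Working session

There is one attempt and no reset: what is moved stays moved. The work goes in short steps, Python scripts to look and compute and a shell command to move; the robot and the scene stay as the last step left them, time stands still between calls to the robot, and variables do not carry over. Pictures are saved under pics/ and viewed, about 8 in all and at most 12, crops included, and the job is handed in when it is done.

```bash
mkdir -p pics
cat > h.py <<'E'
import numpy as np, cv2
from workcell import get_obs, viewer, ctrl, masks_of
def cloud(cam, depth, mask, cal=None):
    c=cal or viewer.get_calibration(cam)
    v,u=np.nonzero(mask&(depth>0)); 
    K=np.array([[c['fx'],0,c['cx']],[0,c['fy'],c['cy']],[0,0,1.]])
    p=cv2.undistortPoints(np.stack([u,v],1).astype(float).reshape(-1,1,2),K,np.array(c['distortion'],float)).reshape(-1,2)
    z=depth[v,u]; P=np.c_[p*z[:,None],z]
    R=cv2.Rodrigues(np.array(c['rvec'],float))[0]
    return (P-np.array(c['tvec']).ravel())@R
def proj(cam,pts):
    c=viewer.get_calibration(cam)
    K=np.array([[c['fx'],0,c['cx']],[0,c['fy'],c['cy']],[0,0,1.]])
    return cv2.projectPoints(np.array(pts,float).reshape(-1,1,3),np.array(c['rvec'],float),np.array(c['tvec'],float),K,np.array(c['distortion'],float))[0].reshape(-1,2)
def save(n,img): cv2.imwrite('pics/'+n,img[:,:,::-1])
E
python3 - <<'E'
from h import *
s=get_obs(); print({k:np.round(v,3) for k,v in s.items()})
for cam in ['top','scene']:
    im,d=viewer.get_image(cam); save(cam+'1.png',im); np.save(cam+'1.npy',d)
    for t in ['pen','gate','latch','thumb_piece','catch_lip','catch_stop','tall_neck','short_neck','sample_jar','bay_sherd']:
        for m in masks_of(cam,t)[:2]:
            P=cloud(cam,d,m['pixels'])
            if len(P): print(cam,t,round(m['score'],2),np.round(m['location']),len(P),np.round(np.median(P,0)),np.round(np.percentile(P,2,0)),np.round(np.percentile(P,98,0)))
E
```

```text
{'t': np.float64(0.0), 'qpos': array([-1.343,  0.424,  1.631,  0.   ,  1.089, -0.019]), 'qvel': array([ 0.001, -0.001, -0.001,  0.001, -0.001,  0.001]), 'joint_torque': array([ 1.0000e-03, -5.4463e+01, -2.7367e+01,  6.4000e-02,  2.3000e-02,
       -0.0000e+00]), 'ee_pos': array([ 152.565, -605.52 ,  221.902]), 'orientation': array([-2.477e+00,  1.931e+00,  2.000e-03]), 'ft_force': array([-1.23 , -0.46 ,  0.316]), 'moment': array([-0.008, -0.06 , -0.027]), 'width': np.float64(87.657)}
top pen 0.98 [300. 217.] 8050 [652. -56.  10.] [ 507. -171.    5.] [742.  69.  66.]
top gate 0.88 [284. 270.] 672 [537. -21.  64.] [ 484. -116.   -2.] [582.  53.  96.]
top latch 0.85 [287. 271.] 403 [531. -32.  65.] [ 480. -123.    0.] [568.  31.  97.]
top latch 0.55 [281. 198.] 227 [701.  -5.  19.] [688. -20.   9.] [720.  18.  24.]
top thumb_piece 0.86 [296. 278.] 439 [523. -48.  65.] [ 480. -123.    1.] [569.  35.  97.]
top catch_lip 0.66 [302. 218.] 8483 [649. -57.  10.] [ 505. -171.    4.] [741.  70.  67.]
top catch_lip 0.62 [286. 273.] 726 [534. -28.  64.] [ 480. -121.   -3.] [580.  53.  96.]
top ca
[... 1353 characters left out ...]
267.] 8281 [635. -39.  22.] [ 497. -156.    6.] [742.  78.  71.]
scene catch_stop 0.6 [203. 341.] 562 [632. 219.  39.] [620. 198.  -0.] [657. 234.  51.]
scene tall_neck 0.76 [203. 343.] 510 [631. 220.  40.] [620. 203.   3.] [653. 234.  51.]
scene short_neck 0.65 [257. 396.] 752 [497. 238.  30.] [476. 217.   1.] [518. 260.  35.]
scene sample_jar 0.81 [409. 209.] 472 [ 553. -346.   45.] [ 538. -375.    4.] [ 576. -338.   65.]
scene sample_jar 0.39 [337. 288.] 2116 [533. -24.  50.] [ 483. -121.   14.] [579.  55.  95.]
scene bay_sherd 0.54 [267. 265.] 183 [698.  -4.  21.] [686. -27.  11.] [720.  18.  24.]
scene bay_sherd 0.34 [298. 269.] 8330 [634. -39.  22.] [ 497. -155.    6.] [742.  78.  71.]
```

Run:
```python
from h import *
d=np.load('top1.npy'); im=cv2.imread('pics/top1.png')
cv2.imwrite('pics/topcrop.png',cv2.resize(im[150:330,110:480],None,fx=2.1,fy=2.1,interpolation=cv2.INTER_CUBIC))
for cam in ['top','scene']:
    d=np.load(cam+'1.npy')
    P=cloud(cam,d,np.ones_like(d,bool)); P=P[(P[:,0]>460)&(P[:,0]<780)&(P[:,1]>-210)&(P[:,1]<110)]
    fl=P[(abs(P[:,2]-10)<2.5)]; wt=P[(abs(P[:,2]-50)<3)&(P[:,0]>590)]
    for n,Q in (('floor',fl),('wall',wt)):
        r=cv2.minAreaRect(Q[:,:2].astype(np.float32)); print(cam,n,len(Q),r)
    hi=P[(P[:,2]>60)]; 
    bar=hi[hi[:,2]<71]; print('bar z',np.percentile(bar,[2,98],axis=0).round(), len(bar))
    c=hi[(hi[:,2]>100)]; print('stop',len(c), c.mean(0) if len(c) else '', np.percentile(c,[2,98],axis=0) if len(c) else '')
    t=P[(P[:,2]>80)&(P[:,2]<100)&(P[:,1]>-80)]; print('thumb',len(t),t.mean(0))
```

```text
top floor 4324 ((636.3414916992188, -64.39117431640625), (277.76092529296875, 210.24618530273438), 70.24678039550781)
top wall 808 ((660.124755859375, -38.17079162597656), (191.47052001953125, 166.0264434814453), 82.53239440917969)
bar z [[ 480. -147.   61.]
 [ 591.   78.   70.]] 500
stop 63 [ 578.58197092 -140.72459369  111.86883151] [[ 573.56827015 -150.52516925  104.41725047]
 [ 583.36050994 -130.86957052  115.57565273]]
thumb 55 [509.97521906 -69.99477504  95.09050923]
scene floor 3045 ((625.442138671875, -54.17803955078125), (261.5877990722656, 218.9439239501953), 80.26714324951172)
scene wall 754 ((661.182861328125, -32.754310607910156), (204.9285430908203, 169.5952606201172), 81.9946060180664)
bar z [[ 479. -147.   61.]
 [ 590.   79.   70.]] 732
stop 83 [ 575.38272    -137.32135245  109.03036877] [[ 550.66404078 -152.07673484  100.44654725]
 [ 584.38837637 -109.77768684  115.23498388]]
thumb 113 [508.62341065 -68.65619128  91.3968558 ]
```

View pics/topcrop.png

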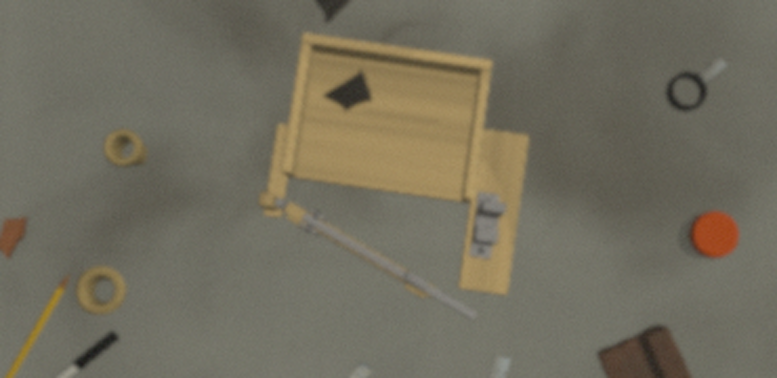

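View pics/scene1.png

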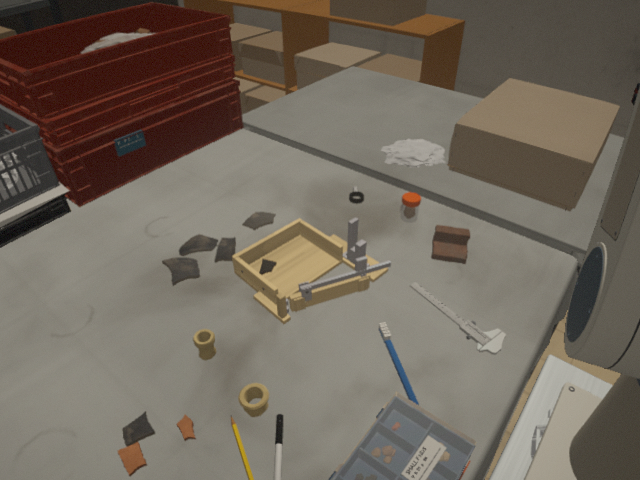

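Run:
```python
from h import *
from scipy.optimize import minimize
P=[]
for cam in ['top','scene']:
    d=np.load(cam+'1.npy'); Q=cloud(cam,d,np.ones_like(d,bool)); P.append(Q[(Q[:,0]>440)&(Q[:,0]<780)&(Q[:,1]>-210)&(Q[:,1]<110)])
def topen(p,Q): 
    c,s=np.cos(p[2]),np.sin(p[2]); D=Q[:,:2]-p[:2]; return np.c_[D[:,0]*c+D[:,1]*s,-D[:,0]*s+D[:,1]*c]
for n,Q in (('top',P[0]),('scene',P[1])):
    W=Q[(abs(Q[:,2]-50)<2.5)&(Q[:,0]>580)]
    F=Q[(abs(Q[:,2]-10)<2)]
    def cost(p):
        u=topen(p,W); 
        side=abs(abs(u[:,1])-90); back=abs(u[:,0]-70)
        return np.minimum(np.minimum(side+100*(u[:,0]<-80),back),8).clip(4).sum()+1e-3*np.minimum(side,back).sum()
    best=min((minimize(cost,[x,-50,a],method='Nelder-Mead',options=dict(initial_simplex=[[x,-50,a],[x+15,-50,a],[x,-35,a],[x,-50,a+.06]])) for x in (640,650,660) for a in(-.17,-.13,-.1)),key=lambda r:r.fun)
    p=best.x; print(n,p,best.fun/len(W))
    u=topen(p,Q)
    w=topen(p,W); b=w[(w[:,0]>50)&(abs(w[:,1])<80)]; l=w[(w[:,1]>75)&(abs(w[:,0])<55)]; r=w[(w[:,1]<-75)&(abs(w[:,0])<55)]
    print('back x',np.percentile(b[:,0],[3,50,97]).round(1),'left y',np.percentile(l[:,1],[3,50,97]).round(1),'right',np.percentile(r[:,1],[3,50,97]).round(1))
    for nm,z0,z1,cond in (('stop',110,118,u[:,1]<-90),('lip',64,72,(u[:,1]<-95)&(u[:,0]>-130))):
        m=(Q[:,2]>z0)&(Q[:,2]<z1)&cond; print(nm,m.sum(),np.percentile(np.c_[u[m],Q[m,2]],[5,50,95],axis=0).round(1).tolist())
    m=(Q[:,2]>64)&(Q[:,2]<70)&(u[:,1]<60)&(u[:,1]>-95); e=u[m]-[-95,92]
    f=np.polyfit(e[:,1],e[:,0],1); print('bar angle',np.arctan(f[0]),f)
    m=(Q[:,2]>92)&(Q[:,2]<100)&(u[:,1]>-80); print('thumb top',m.sum(),Q[m].mean(0),np.hypot(*(u[m]-[-95,92]).mean(0)),np.hypot(*(u[m]-[-95,92]).T).min())
```

```text
top [ 6.67529093e+02 -4.00563754e+01 -1.34604361e-01] 4.1658298228594495
back x [65.3 69.7 74.7] left y [85.1 89.8 94.5] right [-94.4 -89.7 -85.3]
stop 54 [[-78.9, -121.1, 110.2], [-74.8, -111.7, 112.3], [-69.8, -102.2, 115.0]]
lip 74 [[-103.6, -122.0, 64.7], [-96.2, -111.6, 67.2], [-79.2, -101.9, 69.5]]
bar angle 0.38303781497792627 [0.40293945 0.49070395]
thumb top 56 [509.72703229 -70.55849695  95.16914343] 154.42009128876734 142.93856988713173
scene [ 6.66821721e+02 -3.99580536e+01 -1.34956422e-01] 4.373696876684557
back x [65.  69.5 75.9] left y [84.6 90.1 94.4] right [-95.1 -89.2 -84.8]
stop 41 [[-78.9, -122.3, 110.6], [-74.8, -110.4, 113.3], [-70.2, -102.0, 115.1]]
lip 79 [[-103.4, -121.6, 64.9], [-94.6, -110.6, 67.3], [-74.2, -101.6, 70.8]]
bar angle 0.3861542510157637 [0.40656644 1.22042415]
thumb top 60 [508.92968203 -70.33111178  96.19115282] 154.39518721858892 142.6168191408985
```

```bash
python3 -m inch '[{"az":-9.74},{"az":-9.74},{"az":-9.74},{"az":-9.74},{"az":-9.74},{"az":-9.74},{"az":-9.74},{"tx":2.05,"ty":-4.89},{"tx":2.05,"ty":-4.89},{"tx":2.05,"ty":-4.89},{"tx":2.05,"ty":-4.89},{"tx":2.05,"ty":-4.89}]'
python3 -m inch '[{"tx":2.05,"ty":-4.89},{"tx":2.05,"ty":-4.89},{"tx":2.05,"ty":-4.89},{"tx":2.05,"ty":-4.89},{"tx":2.05,"ty":-4.89},{"tx":2.05,"ty":-4.89},{"tx":2.05,"ty":-4.89},{"tx":2.05,"ty":-4.89},{"tx":2.05,"ty":-4.89},{"tx":2.05,"ty":-4.89},{"tx":2.05,"ty":-4.89},{"tx":0}]'
cat >> h.py <<'E'
PEN=np.array([667.3,-40.0]); YAW=-0.1346
def pen2w(x,y): c,s=np.cos(YAW),np.sin(YAW); return PEN+[c*x-s*y,s*x+c*y]
def w2pen(Q):
    c,s=np.cos(YAW),np.sin(YAW); D=np.atleast_2d(Q)[:,:2]-PEN; return np.c_[D[:,0]*c+D[:,1]*s,-D[:,0]*s+D[:,1]*c]
def tool():
    s=get_obs(); R=cv2.Rodrigues(np.array(s['orientation'],float))[0]; return s,R
def go(w): # cm in tool axes
    s,R=tool(); return (R.T@(np.array(w)-s['ee_pos'])/10).round(2)
E
python3 - <<'E'
from h import *
s,R=tool(); im,d=viewer.get_image('wrist'); save('w1.png',im)
print(s['t'],s['ee_pos'],R.round(3).tolist(),s['width'])
for m in masks_of('wrist','tall_neck')[:2]:
    P=cloud('wrist',d,m['pixels']); T=P[P[:,2]>44]; 
    print(m['score'],m['location'],len(T),np.percentile(T,[3,50,97],axis=0).round(1).tolist(), P[:,2].max())
    c=np.percentile(T,[3,97],axis=0).mean(0); print(c, go([c[0],c[1],12]), cv2.minAreaRect(T[:,:2].astype(np.float32)))
E
```

```text
1.1 [ 152.71475379 -606.05023593  222.67794343] [[0.244, -0.97, 0.0], [-0.97, -0.244, 0.0], [-0.0, -0.0, -1.0]] 87.77209404160918$[0]: bad value
$[0]: bad value
```

```bash
python3 -m inch '[{"tx":0,"ty":0,"tz":0,"ax":0,"ay":0,"az":-9.74,"jaw":1}]'
```

```text
t: 1.32
ee_pos: [152.7, -606.1, 222.7]
orientation: [2.636, -1.709, 0.0]
ft_force: [-0.3, -0.6, -0.3]
width: 87.9
```

```bash
python3 -m inch '[{"tx":0,"ty":0,"tz":0,"ax":0,"ay":0,"az":-9.74,"jaw":1},{"tx":0,"ty":0,"tz":0,"ax":0,"ay":0,"az":-9.74,"jaw":1},{"tx":0,"ty":0,"tz":0,"ax":0,"ay":0,"az":-9.74,"jaw":1},{"tx":0,"ty":0,"tz":0,"ax":0,"ay":0,"az":-9.74,"jaw":1},{"tx":0,"ty":0,"tz":0,"ax":0,"ay":0,"az":-9.74,"jaw":1},{"tx":0,"ty":0,"tz":0,"ax":0,"ay":0,"az":-9.74,"jaw":1},{"tx":2.05,"ty":-4.89,"tz":0,"ax":0,"ay":0,"az":0,"jaw":1},{"tx":2.05,"ty":-4.89,"tz":0,"ax":0,"ay":0,"az":0,"jaw":1},{"tx":2.05,"ty":-4.89,"tz":0,"ax":0,"ay":0,"az":0,"jaw":1},{"tx":2.05,"ty":-4.89,"tz":0,"ax":0,"ay":0,"az":0,"jaw":1},{"tx":2.05,"ty":-4.89,"tz":0,"ax":0,"ay":0,"az":0,"jaw":1},{"tx":2.05,"ty":-4.89,"tz":0,"ax":0,"ay":0,"az":0,"jaw":1}]'
python3 -m inch '[{"tx":2.05,"ty":-4.89,"tz":0,"ax":0,"ay":0,"az":0,"jaw":1},{"tx":2.05,"ty":-4.89,"tz":0,"ax":0,"ay":0,"az":0,"jaw":1},{"tx":2.05,"ty":-4.89,"tz":0,"ax":0,"ay":0,"az":0,"jaw":1},{"tx":2.05,"ty":-4.89,"tz":0,"ax":0,"ay":0,"az":0,"jaw":1},{"tx":2.05,"ty":-4.89,"tz":0,"ax":0,"ay":0,"az":0,"jaw":1},{"tx":2.05,"ty":-4.89,"tz":0,"ax":0,"ay":0,"az":0,"jaw":1},{"tx":2.05,"ty":-4.89,"tz":0,"ax":0,"ay":0,"az":0,"jaw":1},{"tx":2.05,"ty":-4.89,"tz":0,"ax":0,"ay":0,"az":0,"jaw":1},{"tx":2.05,"ty":-4.89,"tz":0,"ax":0,"ay":0,"az":0,"jaw":1},{"tx":2.05,"ty":-4.89,"tz":0,"ax":0,"ay":0,"az":0,"jaw":1},{"tx":2.05,"ty":-4.89,"tz":0,"ax":0,"ay":0,"az":0,"jaw":1},{"tx":2.05,"ty":-4.89,"tz":0,"ax":0,"ay":0,"az":0,"jaw":1}]'
python3 -m inch '[{"tx":0,"ty":0,"tz":0,"ax":0,"ay":0,"az":0,"jaw":1},{"tx":0,"ty":0,"tz":0,"ax":0,"ay":0,"az":0,"jaw":1}]'
cat > look.py <<'E'
from h import *
s,R=tool(); im,d=viewer.get_image('wrist'); save('w1.png',im)
print(s['t'],s['ee_pos'],R.round(3).tolist(),s['width'])
for m in masks_of('wrist','tall_neck')[:2]:
    P=cloud('wrist',d,m['pixels']); T=P[P[:,2]>44]; 
    if len(T)==0: print('low',np.median(P,0)); continue
    print(m['score'],m['location'],len(T),np.percentile(T,[3,50,97],axis=0).round(1).tolist(), P[:,2].max())
    c=np.percentile(T,[3,97],axis=0).mean(0); print(c, go([c[0],c[1],12]), cv2.minAreaRect(T[:,:2].astype(np.float32)))
E
python3 look.py
```

```text
t: 2.82
ee_pos: [314.5, -330.4, 222.9]
orientation: [3.134, -0.211, 0.001]
ft_force: [0.3, -1.2, -0.3]
width: 87.7
t: 4.32
ee_pos: [636.7, 218.6, 222.7]
orientation: [3.134, -0.21, 0.0]
ft_force: [0.6, -0.1, 0.9]
width: 87.9
t: 4.58
ee_pos: [635.3, 216.5, 222.2]
orientation: [3.134, -0.21, -0.002]
ft_force: [-0.5, -0.3, -1.0]
width: 87.7
4.575 [635.3218049  216.5175066  222.15951447] [[0.991, -0.133, -0.001], [-0.133, -0.991, -0.001], [-0.001, 0.001, -1.0]] 87.70349762132804
0.9 [320.8, 213.9] 782 [[622.7, 202.1, 44.8], [639.3, 219.1, 48.1], [655.5, 234.8, 49.9]] 51.007261219154195
[639.12358427 218.47409575  47.34732568] [ 0.35 -0.33 21.06] ((638.9229125976562, 218.08843994140625), (36.67610168457031, 36.03953170776367), 83.42969512939453)
0.33 [359.1, 398.7] 1370 [[531.3, -41.3, 45.3], [569.8, 3.6, 58.7], [746.6, 82.1, 68.9]] 328.68775030912997
[638.93162722  20.37632143  57.12797885] [ 3.   19.3  21.07] ((673.2412719726562, 62.0330810546875), (302.42547607421875, 208.2743377685547), 68.36549377441406)
```

```bash
python3 -m inch '[{"tx":0.35,"ty":-0.25,"tz":3,"ax":0,"ay":0,"az":0,"jaw":1},{"tx":0,"ty":0,"tz":5,"ax":0,"ay":0,"az":0,"jaw":1},{"tx":0,"ty":0,"tz":5,"ax":0,"ay":0,"az":0,"jaw":1},{"tx":0,"ty":0,"tz":4,"ax":0,"ay":0,"az":0,"jaw":1},{"tx":0,"ty":0,"tz":2,"ax":0,"ay":0,"az":0,"jaw":1},{"tx":0,"ty":0,"tz":1.9,"ax":0,"ay":0,"az":0,"jaw":1},{"tx":0,"ty":0,"tz":0,"ax":0,"ay":0,"az":0,"jaw":1},{"tx":0,"ty":0,"tz":0,"ax":0,"ay":0,"az":0,"jaw":0.4},{"tx":0,"ty":0,"tz":0,"ax":0,"ay":0,"az":0,"jaw":0.4},{"tx":0,"ty":0,"tz":0,"ax":0,"ay":0,"az":0,"jaw":0.4},{"tx":0,"ty":0,"tz":0,"ax":0,"ay":0,"az":0,"jaw":0.4},{"tx":0,"ty":0,"tz":0,"ax":0,"ay":0,"az":0,"jaw":0.4}]'
```

```text
t: 6.18
ee_pos: [639.8, 219.0, 13.8]
orientation: [-3.134, 0.21, -0.0]
ft_force: [-0.4, 0.8, 0.5]
width: 41.4
```

```bash
python3 -m inch '[{"tx":0,"ty":0,"tz":0,"ax":0,"ay":0,"az":0,"jaw":0.4},{"tx":0,"ty":0,"tz":0,"ax":0,"ay":0,"az":0,"jaw":0.4},{"tx":0,"ty":0,"tz":-1,"ax":0,"ay":0,"az":0,"jaw":0.4},{"tx":0,"ty":0,"tz":-2,"ax":0,"ay":0,"az":0,"jaw":0.4}]'
```

```text
t: 6.68
ee_pos: [639.3, 218.8, 44.0]
orientation: [3.134, -0.21, -0.002]
ft_force: [1.1, 0.0, -0.8]
width: 35.4
```

```bash
python3 -m inch '[{"tx":0,"ty":0,"tz":0,"ax":0,"ay":0,"az":0,"jaw":0.38},{"tx":0,"ty":0,"tz":0,"ax":0,"ay":0,"az":0,"jaw":0.38},{"tx":0,"ty":0,"tz":0,"ax":0,"ay":0,"az":0,"jaw":0.38}]'
python3 - <<'E'
from h import *
im,d=viewer.get_image('wrist'); 
im2,d2=viewer.get_image('scene')
save('w2.png',np.hstack([cv2.resize(im,(400,300)),cv2.resize(im2[290:420,110:300],(400,300))]))
for m in masks_of('scene','tall_neck')[:2]:
    P=cloud('scene',d2,m['pixels']); print(m['score'],m['location'],np.percentile(P,[3,50,97],axis=0).round().tolist())
E
```

```text
t: 7.05
ee_pos: [639.5, 218.8, 43.4]
orientation: [3.134, -0.21, -0.001]
ft_force: [1.3, -0.8, -0.0]
width: 35.0
```

View pics/w2.png

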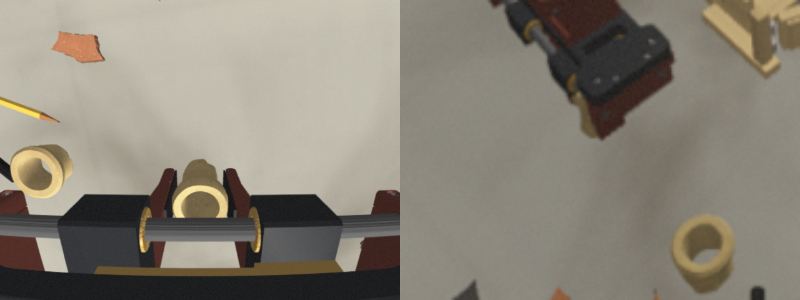

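Run:
```python
from h import *
w=pen2w(0,-35); print(w, go([w[0],w[1],143.4]))
```

```text
[662.60321211 -74.68342808] [  6.2   28.79 -10.01]
```

```bash
python3 -m inch '[{"tx":0,"ty":0,"tz":-3,"ax":0,"ay":0,"az":0,"jaw":0.38},{"tx":0,"ty":0,"tz":-4,"ax":0,"ay":0,"az":0,"jaw":0.38},{"tx":0,"ty":0,"tz":-3,"ax":0,"ay":0,"az":0,"jaw":0.38},{"tx":1,"ty":3.8,"tz":0,"ax":0,"ay":0,"az":0,"jaw":0.38},{"tx":1,"ty":5,"tz":0,"ax":0,"ay":0,"az":0,"jaw":0.38},{"tx":1.2,"ty":5,"tz":0,"ax":0,"ay":0,"az":0,"jaw":0.38},{"tx":1,"ty":5,"tz":0,"ax":0,"ay":0,"az":0,"jaw":0.38},{"tx":1,"ty":5,"tz":0,"ax":0,"ay":0,"az":0,"jaw":0.38},{"tx":1,"ty":3.5,"tz":0,"ax":0,"ay":0,"az":0,"jaw":0.38},{"tx":0,"ty":1.5,"tz":0,"ax":0,"ay":0,"az":0,"jaw":0.38},{"tx":0,"ty":0,"tz":0,"ax":0,"ay":0,"az":0,"jaw":0.38},{"tx":0,"ty":0,"tz":0,"ax":0,"ay":0,"az":0,"jaw":0.38}]'
python3 - <<'E'
from h import *
im,d=viewer.get_image('wrist'); 
P=cloud('wrist',d,np.ones_like(d,bool)); s,R=tool()
n=P[(abs(P[:,2]-s['ee_pos'][2]-37.5)<5)&(np.hypot(*(P[:,:2]-s['ee_pos'][:2]).T)<28)]
print(s['ee_pos'],s['width'],len(n),n.mean(0) if len(n) else'', n[:,2].max() if len(n) else '')
w=pen2w(0,-35); print(go([w[0],w[1],23]))
E
```

```text
t: 8.7
ee_pos: [662.5, -73.3, 143.5]
orientation: [-3.134, 0.209, 0.001]
ft_force: [-0.9, 0.4, -1.1]
width: 35.4
[662.64827265 -73.21671899 143.59753794] 35.2003195642944 3285 [663.72278216 -66.0480303  178.88371659] 186.09039158352283
[ 0.02  0.15 12.06]
```

```bash
python3 -m inch '[{"tx":0,"ty":0.1,"tz":3,"ax":0,"ay":0,"az":0,"jaw":0.38},{"tx":0,"ty":0,"tz":4,"ax":0,"ay":0,"az":0,"jaw":0.38},{"tx":0,"ty":0,"tz":2.5,"ax":0,"ay":0,"az":0,"jaw":0.38},{"tx":0,"ty":0,"tz":1.2,"ax":0,"ay":0,"az":0,"jaw":0.38},{"tx":0,"ty":0,"tz":0.7,"ax":0,"ay":0,"az":0,"jaw":0.38},{"tx":0,"ty":0,"tz":0.4,"ax":0,"ay":0,"az":0,"jaw":0.38},{"tx":0,"ty":0,"tz":0,"ax":0,"ay":0,"az":0,"jaw":0.38},{"tx":0,"ty":0,"tz":0,"ax":0,"ay":0,"az":0,"jaw":0.38}]'
```

```text
t: 9.75
ee_pos: [663.1, -75.8, 26.4]
orientation: [3.134, -0.211, 0.002]
ft_force: [0.1, 0.8, 0.0]
width: 35.3
```

```bash
python3 -m inch '[{"tx":0,"ty":0,"tz":0.2,"ax":0,"ay":0,"az":0,"jaw":0.38},{"tx":0,"ty":0,"tz":0,"ax":0,"ay":0,"az":0,"jaw":0.38}]'; python3 -m inch '[{"tx":0,"ty":0,"tz":0.1,"ax":0,"ay":0,"az":0,"jaw":0.38},{"tx":0,"ty":0,"tz":0,"ax":0,"ay":0,"az":0,"jaw":0.38},{"tx":0,"ty":0,"tz":0,"ax":0,"ay":0,"az":0,"jaw":0.38}]'
```

```text
t: 10.0
ee_pos: [662.6, -75.8, 23.7]
orientation: [3.135, -0.211, 0.0]
ft_force: [0.3, 0.7, -1.2]
width: 35.4
t: 10.38
ee_pos: [662.7, -75.8, 23.6]
orientation: [3.135, -0.21, 0.0]
ft_force: [-1.5, -0.1, 7.5]
width: 35.4
```

```bash
python3 -m inch '[{"tx":0,"ty":0,"tz":0,"ax":0,"ay":0,"az":0,"jaw":0.5},{"tx":0,"ty":0,"tz":0,"ax":0,"ay":0,"az":0,"jaw":0.75},{"tx":0,"ty":0,"tz":0,"ax":0,"ay":0,"az":0,"jaw":0.75},{"tx":0,"ty":0,"tz":0,"ax":0,"ay":0,"az":0,"jaw":0.75},{"tx":0,"ty":0,"tz":-1,"ax":0,"ay":0,"az":0,"jaw":0.75},{"tx":0,"ty":0,"tz":-3,"ax":0,"ay":0,"az":0,"jaw":0.75},{"tx":0,"ty":0,"tz":-5,"ax":0,"ay":0,"az":0,"jaw":0.75},{"tx":0,"ty":0,"tz":-5,"ax":0,"ay":0,"az":0,"jaw":0.75},{"tx":0,"ty":0,"tz":-5,"ax":0,"ay":0,"az":0,"jaw":0.75},{"tx":0,"ty":0,"tz":-2,"ax":0,"ay":0,"az":0,"jaw":0.75},{"tx":0,"ty":0,"tz":0,"ax":0,"ay":0,"az":0,"jaw":0.75},{"tx":0,"ty":0,"tz":0,"ax":0,"ay":0,"az":0,"jaw":0.75}]'
python3 - <<'E'
from h import *
s,R=tool(); im,d=viewer.get_image('wrist'); save('w3.png',im)
for m in masks_of('wrist','tall_neck')[:2]:
    P=cloud('wrist',d,m['pixels']); T=P[abs(P[:,2]-59)<4]; print(m['score'],m['location'],len(T), T.mean(0) if len(T) else np.median(P,0), w2pen(T.mean(0)) if len(T) else '',P[:,2].max())
P=cloud('wrist',d,np.ones_like(d,bool)); u=w2pen(P)
for nm,z0,z1,cond in (('stop',110,118,(u[:,1]<-90)&(u[:,1]>-130)),('lip',65,71.5,(u[:,1]<-98)&(u[:,1]>-126)&(u[:,0]>-125)&(u[:,0]<-50)),('thumb',92,100,(abs(u[:,1]+50)<25)&(u[:,0]<-100))):
    m=(P[:,2]>z0)&(P[:,2]<z1)&cond; 
    if m.any(): print(nm,m.sum(),np.percentile(np.c_[u[m],P[m,2]],[3,50,97],axis=0).round(1).tolist())
E
```

```text
t: 11.88
ee_pos: [661.5, -75.6, 230.5]
orientation: [-3.134, 0.21, 0.005]
ft_force: [-0.3, 0.4, -0.7]
width: 66.0
0.79 [322.0, 216.8] 687 [661.78779961 -74.17321787  57.47073682] [[ -0.87650429 -34.60382801]] 60.73909797823112
0.24 [170.5, 209.7] 456 [529.48182367 -45.32444176  59.34212251] [[-135.85711525  -23.7706467 ]] 97.61527379496566
lip 52 [[-102.8, -109.4, 65.4], [-100.4, -103.5, 66.7], [-96.0, -100.5, 67.7]]
thumb 309 [[-155.8, -60.1, 92.7], [-149.4, -49.0, 95.3], [-143.2, -39.1, 96.8]]
```

View pics/w3.png

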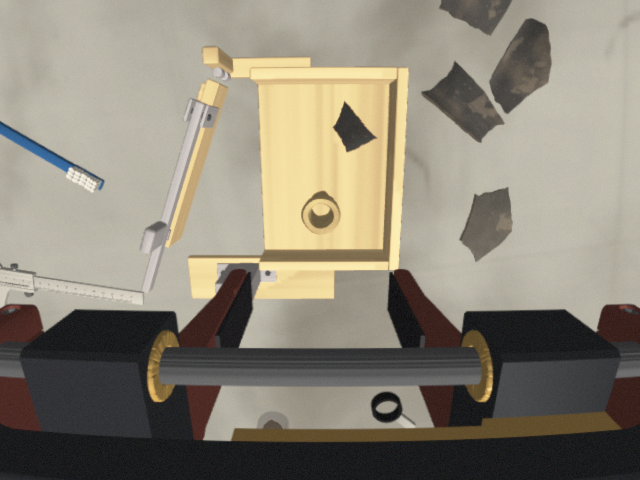

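```bash
cat >> h.py <<'E'
from scipy.spatial.transform import Rotation as Ro
def pose(th,ph,h=9.,L=115.,z0=61.):
    n=np.array([np.cos(th),-np.sin(th),0]); a=np.array([-np.sin(th),-np.cos(th),0]); up=np.array([0,0,1.])
    R=np.c_[n,a*np.cos(ph)+up*np.sin(ph),-up*np.cos(ph)+a*np.sin(ph)]
    p=np.array([-95,92,z0])+a*(39+L*np.cos(ph)-h*np.sin(ph))+up*(L*np.sin(ph)+h*np.cos(ph))
    Z=Ro.from_euler('z',YAW).as_matrix(); return np.r_[PEN,0]+Z@p, Z@R
def rows(states,**k):
    for s0,s1 in zip(states,states[1:]):
        (p,R),(q,S)=pose(*s0,**k),pose(*s1,**k)
        print(s1,'t',(R.T@(q-p)/10).round(3),'a',np.degrees(Ro.from_matrix(R.T@S).as_rotvec()).round(2))
def state():
    s,R=tool(); u=w2pen(s['ee_pos'])[0]-[-95,92]; x=Ro.from_euler('z',-YAW).as_matrix()@R
    return dict(t=s['t'],th=np.arctan2(-u[0],-u[1]).round(4),r=np.hypot(*u).round(1),z=s['ee_pos'][2].round(1),yawth=-np.arctan2(x[1,0],x[0,0]).round(4),ph=np.arcsin(x[2,1]).round(4),w=s['width'].round(1),
      Fpen=(Ro.from_euler('z',-YAW).as_matrix()@s['ft_force']).round(1))
E
python3 - <<'E'
from h import *
print(state()); p,R=pose(.38,0); s,R0=tool(); print(p, go(p), np.degrees(Ro.from_matrix(R0.T@R).as_rotvec()))
E
```

```text
Traceback (most recent call last):
  File "h.py", line 36, in state
    return dict(t=s['t'],th=np.arctan2(-u[0],-u[1]).round(4),r=np.hypot(*u).round(1),z=s['ee_pos'][2].round(1),yawth=-np.arctan2(x[1,0],x[0,0]).round(4),ph=np.arcsin(x[2,1]).round(4),w=s['width'].round(1),
                                                                                                                                                                                         ^^^^^^^^^^^^^^^^
AttributeError: 'float' object has no attribute 'round'
```

```bash
sed -i "s/s\['width'\].round(1)/round(float(s['width']),1)/; s/s\['ee_pos'\]\[2\].round(1)/round(float(s['ee_pos'][2]),1)/" h.py
python3 - <<'E'
from h import *
print(state()); p,R=pose(.38,0); s,R0=tool(); print(p, go(p), np.degrees(Ro.from_matrix(R0.T@R).as_rotvec()))
E
```

```text
{'t': 11.975, 'th': np.float64(-0.6334), 'r': np.float64(158.8), 'z': 230.3, 'yawth': np.float64(-0.0006), 'ph': np.float64(0.0), 'w': 65.7, 'Fpen': array([ 0.2,  0.4, -0.8])}
[509.70835844 -70.13911628  70.        ] [-15.05   1.49  16.08] [ 0.04431629  0.21848549 21.80653585]
```

```bash
python3 -m inch '[{"tx":-5,"ty":0.5,"tz":0,"ax":0,"ay":0,"az":0,"jaw":0.5},{"tx":-5,"ty":0.5,"tz":0,"ax":0,"ay":0,"az":0,"jaw":0.5},{"tx":-5.05,"ty":0.5,"tz":0,"ax":0,"ay":0,"az":0,"jaw":0.5},{"tx":0,"ty":0,"tz":0,"ax":0,"ay":0,"az":7.27,"jaw":0.5},{"tx":0,"ty":0,"tz":0,"ax":0,"ay":0,"az":7.27,"jaw":0.5},{"tx":0,"ty":0,"tz":0,"ax":0,"ay":0,"az":7.27,"jaw":0.5},{"tx":0,"ty":0,"tz":4,"ax":0,"ay":0,"az":0,"jaw":0.5},{"tx":0,"ty":0,"tz":5,"ax":0,"ay":0,"az":0,"jaw":0.5},{"tx":0,"ty":0,"tz":2.5,"ax":0,"ay":0,"az":0,"jaw":0.5},{"tx":0,"ty":0,"tz":0,"ax":0,"ay":0,"az":0,"jaw":0.5},{"tx":0,"ty":0,"tz":0,"ax":0,"ay":0,"az":0,"jaw":0.5}]'
python3 - <<'E'
from h import *
print(state()); im,d=viewer.get_image('wrist'); save('w4.png',im)
p,R=pose(.38,0); print(go(p))
P=cloud('wrist',d,np.ones_like(d,bool)); s,R=tool(); q=(P-s['ee_pos'])@R; m=(abs(P[:,2]-95)<4)&(abs(q[:,0])<16)&(abs(q[:,1])<25)
print('thumb in tool',m.sum(),np.percentile(q[m],[3,50,97],axis=0).round(1).tolist() if m.any() else '')
E
```

```text
t: 13.35
ee_pos: [511.8, -70.5, 117.9]
orientation: [-3.038, 0.8, 0.0]
ft_force: [0.6, 0.3, -0.5]
width: 43.9
{'t': 13.35, 'th': np.float64(0.3669), 'r': np.float64(153.3), 'z': 117.9, 'yawth': np.float64(0.3801), 'ph': np.float64(-0.0), 'w': 43.9, 'Fpen': array([ 0.6,  0.4, -0.5])}
[-0.24  0.08  4.85]
thumb in tool 767 [[-5.9, -12.2, 20.8], [-1.1, -2.2, 22.5], [3.8, 9.3, 25.6]]
```

View pics/w4.png

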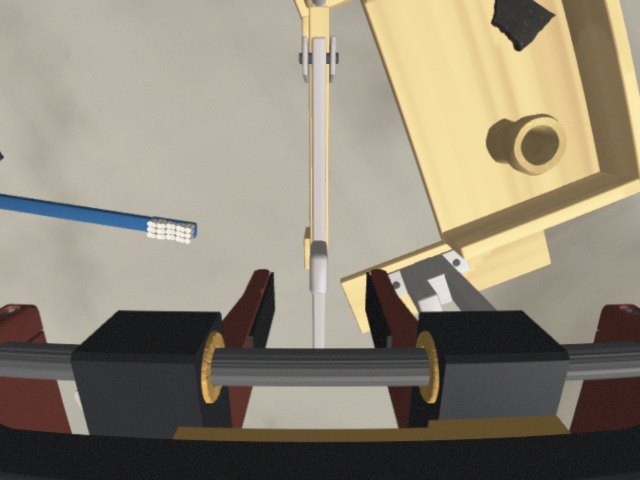

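```bash
python3 -m inch '[{"tx":-0.1,"ty":0,"tz":2.4,"ax":0,"ay":0,"az":0,"jaw":0.5},{"tx":0,"ty":0,"tz":1.9,"ax":0,"ay":0,"az":0,"jaw":0.5},{"tx":0,"ty":0,"tz":0.5,"ax":0,"ay":0,"az":0,"jaw":0.5},{"tx":0,"ty":0,"tz":0,"ax":0,"ay":0,"az":0,"jaw":0.3},{"tx":0,"ty":0,"tz":0,"ax":0,"ay":0,"az":0,"jaw":0.2},{"tx":0,"ty":0,"tz":0,"ax":0,"ay":0,"az":0,"jaw":0.1},{"tx":0,"ty":0,"tz":0,"ax":0,"ay":0,"az":0,"jaw":0.05},{"tx":0,"ty":0,"tz":0,"ax":0,"ay":0,"az":0,"jaw":0},{"tx":0,"ty":0,"tz":0,"ax":0,"ay":0,"az":0,"jaw":0},{"tx":0,"ty":0,"tz":0,"ax":0,"ay":0,"az":0,"jaw":0}]'
python3 - <<'E'
from h import *
print(state())
rows([(.373,0),(.373,.06),(.373,.12),(.373,.17)])
E
```

```text
t: 14.65
ee_pos: [510.9, -70.1, 70.1]
orientation: [-3.038, 0.8, -0.001]
ft_force: [-0.4, -0.2, 5.9]
width: 9.8
{'t': 14.65, 'th': np.float64(0.3733), 'r': np.float64(153.3), 'z': 70.1, 'yawth': np.float64(0.3802), 'ph': np.float64(-0.0003), 'w': 9.8, 'Fpen': array([-0.4, -0.3,  5.9])}
(0.373, 0.06) t [ 0.    -0.075 -0.688] a [-3.44  0.   -0.  ]
(0.373, 0.12) t [-0.    -0.075 -0.688] a [-3.44 -0.    0.  ]
(0.373, 0.17) t [ 0.    -0.059 -0.574] a [-2.86  0.    0.  ]
```

```bash
python3 -m inch '[{"tx":0,"ty":-0.075,"tz":-0.69,"ax":-3.44,"ay":0,"az":0,"jaw":0},{"tx":0,"ty":-0.075,"tz":-0.69,"ax":-3.44,"ay":0,"az":0,"jaw":0},{"tx":0,"ty":-0.06,"tz":-0.57,"ax":-2.86,"ay":0,"az":0,"jaw":0},{"tx":0,"ty":0,"tz":0,"ax":0,"ay":0,"az":0,"jaw":0},{"tx":0,"ty":0,"tz":0,"ax":0,"ay":0,"az":0,"jaw":0}]'
python3 - <<'E'
from h import *
print(state())
im,d=viewer.get_image('wrist');P=cloud('wrist',d,np.ones_like(d,bool)); p0,R=pose(.373,0); q=(P-p0)@R
# bar top height vs distance along bar from hinge
for a in range(-60,70,15):
    m=(abs(q[:,0])<4)&(abs(q[:,1]-a)<4)&(P[:,2]>55); 
    if m.any(): print(154+a,m.sum(),np.median(P[m,2]).round(1),end=' | ')
print(); rows([(.373,.17),(.333,.17),(.293,.17)])
E
```

```text
t: 15.28
ee_pos: [512.3, -67.3, 88.9]
orientation: [2.879, -0.758, -0.064]
ft_force: [0.2, -2.4, 3.1]
width: 9.9
{'t': 15.275, 'th': np.float64(0.3741), 'r': np.float64(150.3), 'z': 88.9, 'yawth': np.float64(0.3801), 'ph': np.float64(0.1692), 'w': 9.9, 'Fpen': array([ 0.6, -2.4,  3.1])}
94 326 75.4 | 109 4053 191.7 | 124 278 80.5 | 139 820 103.6 | 154 225 115.4 | 184 68 89.8 | 214 100 95.1 | 
(0.333, 0.17) t [ 0.603 -0.012 -0.002] a [ 0.    0.39 -2.26]
(0.293, 0.17) t [ 0.603 -0.012 -0.002] a [-0.    0.39 -2.26]
```

```bash
python3 -m inch '[{"tx":0.3,"ty":-0.006,"tz":-0.001,"ax":0,"ay":0.2,"az":-1.13,"jaw":0},{"tx":0.603,"ty":-0.012,"tz":-0.002,"ax":0,"ay":0.39,"az":-2.26,"jaw":0},{"tx":0.603,"ty":-0.012,"tz":-0.002,"ax":0,"ay":0.39,"az":-2.26,"jaw":0},{"tx":0.603,"ty":-0.012,"tz":-0.002,"ax":0,"ay":0.39,"az":-2.26,"jaw":0},{"tx":0.603,"ty":-0.012,"tz":-0.002,"ax":0,"ay":0.39,"az":-2.26,"jaw":0},{"tx":0.603,"ty":-0.012,"tz":-0.002,"ax":0,"ay":0.39,"az":-2.26,"jaw":0},{"tx":0.603,"ty":-0.012,"tz":-0.002,"ax":0,"ay":0.39,"az":-2.26,"jaw":0},{"tx":0.603,"ty":-0.012,"tz":-0.002,"ax":0,"ay":0.39,"az":-2.26,"jaw":0},{"tx":0.3,"ty":-0.006,"tz":-0.001,"ax":0,"ay":0.2,"az":-1.13,"jaw":0},{"tx":0,"ty":0,"tz":0,"ax":0,"ay":0,"az":0,"jaw":0}]'
python3 - <<'E'
from h import *
print(state())
E
```

```text
t: 16.58
ee_pos: [556.9, -84.1, 88.9]
orientation: [2.958, -0.289, -0.025]
ft_force: [-3.1, -3.7, 3.4]
width: 9.6
{'t': 16.575, 'th': np.float64(0.0563), 'r': np.float64(150.7), 'z': 88.9, 'yawth': np.float64(0.0601), 'ph': np.float64(0.1703), 'w': 9.6, 'Fpen': array([-2.6, -4.1,  3.4])}
```

```bash
python3 -m inch '[{"tx":0.301,"ty":-0.003,"tz":0,"ax":0,"ay":0.2,"az":-1.13,"jaw":0},{"tx":0.301,"ty":-0.003,"tz":0,"ax":0,"ay":0.2,"az":-1.13,"jaw":0},{"tx":0.301,"ty":-0.003,"tz":0,"ax":0,"ay":0.2,"az":-1.13,"jaw":0},{"tx":0.18,"ty":-0.002,"tz":0,"ax":0,"ay":0.12,"az":-0.68,"jaw":0},{"tx":0,"ty":0,"tz":0,"ax":0,"ay":0,"az":0,"jaw":0},{"tx":0,"ty":0,"tz":0,"ax":0,"ay":0,"az":0,"jaw":0}]'
python3 - <<'E'
from h import *
for i in range(3):
    print(state()); im,d=viewer.get_image('top')
c=[]
P=cloud('top',d,np.ones_like(d,bool))
u=w2pen(P); m=(P[:,2]>64)&(P[:,2]<120)&(u[:,1]<-95)&(u[:,1]>-130)&(abs(u[:,0]+90)<40)
for lo in range(-124,-98,4):
    k=m&(u[:,1]>=lo)&(u[:,1]<lo+4); o=np.argsort(u[k,0]); print(lo,[(round(a),round(b)) for a,b in zip(u[k,0][o],P[k,2][o])])
E
```

```text
t: 17.32
ee_pos: [567.6, -85.8, 88.9]
orientation: [2.966, -0.181, -0.015]
ft_force: [-3.1, -3.2, 3.8]
width: 9.9
{'t': 17.325, 'th': np.float64(-0.0157), 'r': np.float64(150.8), 'z': 88.9, 'yawth': np.float64(-0.0128), 'ph': np.float64(0.1706), 'w': 9.9, 'Fpen': array([-2.7, -3.5,  3.8])}
{'t': 17.375, 'th': np.float64(-0.0158), 'r': np.float64(150.8), 'z': 89.0, 'yawth': np.float64(-0.0127), 'ph': np.float64(0.1706), 'w': 9.9, 'Fpen': array([-3.3, -4.3,  2.6])}
{'t': 17.425, 'th': np.float64(-0.0157), 'r': np.float64(150.8), 'z': 89.0, 'yawth': np.float64(-0.0128), 'ph': np.float64(0.1706), 'w': 10.2, 'Fpen': array([-3.1, -4.2,  2. ])}
-124 [(-103, 66), (-101, 67), (-99, 67), (-97, 98), (-97, 67), (-97, 95), (-95, 95), (-94, 93), (-94, 94), (-93, 94), (-92, 92), (-91, 94), (-90, 94), (-79, 65), (-79, 68), (-79, 93), (-78, 112), (-76, 114), (-74, 110), (-72, 113), (-71, 116), (-70, 109)]
-120 [(-104, 68), (-104, 68), (-102, 66), (-102, 68), (-100, 66), (-99, 65), (-98, 66), (-98, 68), (-97, 93), (-97, 95), (-95, 95), (-93, 92), (-93, 94), (-93, 94), (-91, 91), (-91, 95), (-79, 66), 
[... 1122 characters left out ...]
), (-91, 93), (-79, 66), (-79, 72), (-79, 93), (-79, 96), (-79, 90), (-79, 65), (-79, 111), (-79, 114), (-77, 113), (-77, 113), (-76, 115), (-75, 113), (-75, 110), (-74, 111), (-73, 112), (-72, 113), (-71, 114), (-71, 115)]
-104 [(-104, 65), (-104, 64), (-102, 64), (-102, 64), (-98, 65), (-97, 87), (-97, 89), (-96, 95), (-95, 94), (-93, 89), (-93, 91), (-91, 88), (-91, 92), (-91, 93), (-79, 88), (-79, 110), (-78, 102), (-78, 71), (-77, 116), (-76, 101), (-76, 74), (-75, 110), (-74, 96), (-73, 65), (-73, 112), (-73, 110), (-71, 90), (-71, 113), (-71, 110), (-69, 110)]
-100 [(-98, 83), (-97, 86), (-96, 90), (-96, 92), (-94, 89), (-94, 92), (-92, 91), (-92, 94), (-90, 87), (-90, 90), (-90, 92)]
```

```bash
python3 -m inch '[{"tx":0.301,"ty":-0.003,"tz":0,"ax":0,"ay":0.2,"az":-1.13,"jaw":0},{"tx":0.15,"ty":-0.002,"tz":0,"ax":0,"ay":0.1,"az":-0.56,"jaw":0},{"tx":0.04,"ty":0,"tz":0,"ax":0,"ay":0.03,"az":-0.15,"jaw":0},{"tx":0,"ty":0,"tz":0,"ax":0,"ay":0,"az":0,"jaw":0},{"tx":0,"ty":0,"tz":0,"ax":0,"ay":0,"az":0,"jaw":0}]'
cat > st.py <<'E'
from h import *
F=[]
for i in range(4): F.append(state()['Fpen']); viewer.get_image('top')
s=state(); print(s['t'],s['th'],s['yawth'],s['z'],s['w'],np.mean(F,0).round(1))
E
python3 st.py
python3 -m inch '[{"tx":0.04,"ty":0,"tz":0,"ax":0,"ay":0.02,"az":-0.15,"jaw":0},{"tx":0,"ty":0,"tz":0,"ax":0,"ay":0,"az":0,"jaw":0}]' | grep force; python3 st.py
```

```text
t: 18.1
ee_pos: [572.3, -86.4, 88.9]
orientation: [2.968, -0.133, -0.012]
ft_force: [-3.6, -4.2, 3.7]
width: 9.7
18.3 -0.0467 -0.0452 88.9 9.9 [-2.9 -4.6  3.1]
ft_force: [-3.4, -4.0, 3.2]
18.75 -0.0492 -0.0478 88.9 9.6 [-3.1 -4.2  3.4]
```

```bash
python3 -m inch '[{"tx":0.04,"ty":0,"tz":0,"ax":0,"ay":0.02,"az":-0.15,"jaw":0},{"tx":0,"ty":0,"tz":0,"ax":0,"ay":0,"az":0,"jaw":0}]' | grep force; python3 st.py; python3 -m inch '[{"tx":0.04,"ty":0,"tz":0,"ax":0,"ay":0.02,"az":-0.15,"jaw":0},{"tx":0,"ty":0,"tz":0,"ax":0,"ay":0,"az":0,"jaw":0}]' | grep force; python3 st.py
```

```text
ft_force: [-3.7, -4.1, 3.0]
19.2 -0.0518 -0.0504 88.9 9.8 [-3.5 -4.6  3.1]
ft_force: [-4.4, -4.5, 3.5]
19.65 -0.0545 -0.0531 88.9 10.0 [-3.5 -4.8  3.6]
```

```bash
python3 -m inch '[{"tx":0.04,"ty":0,"tz":0,"ax":0,"ay":0.02,"az":-0.15,"jaw":0},{"tx":0,"ty":0,"tz":0,"ax":0,"ay":0,"az":0,"jaw":0}]' | grep force; python3 st.py; python3 -m inch '[{"tx":0.04,"ty":0,"tz":0,"ax":0,"ay":0.02,"az":-0.15,"jaw":0},{"tx":0,"ty":0,"tz":0,"ax":0,"ay":0,"az":0,"jaw":0}]' | grep force; python3 st.py
```

```text
ft_force: [-3.8, -3.6, 2.6]
20.1 -0.057 -0.0557 88.9 9.9 [-3.4 -4.3  3.1]
ft_force: [-3.9, -4.5, 2.7]
20.55 -0.0596 -0.0584 88.9 9.8 [-3.7 -4.8  2.9]
```

```bash
python3 -m inch '[{"tx":0.04,"ty":0,"tz":0,"ax":0,"ay":0.02,"az":-0.15,"jaw":0},{"tx":0,"ty":0,"tz":0,"ax":0,"ay":0,"az":0,"jaw":0}]' | grep force; python3 st.py
```

```text
ft_force: [-3.7, -4.3, 2.3]
21.0 -0.0624 -0.061 88.9 10.0 [-3.6 -4.6  3. ]
```

```bash
python3 -m inch '[{"tx":0.03,"ty":0,"tz":0,"ax":0,"ay":0.02,"az":-0.11,"jaw":0},{"tx":0,"ty":0,"tz":0,"ax":0,"ay":0,"az":0,"jaw":0}]' | grep force; python3 st.py
```

```text
ft_force: [-3.9, -5.0, 3.0]
21.45 -0.0639 -0.0629 88.9 9.9 [-3.1 -5.1  3. ]
```

```bash
python3 -m inch '[{"tx":0.03,"ty":0,"tz":0,"ax":0,"ay":0.02,"az":-0.11,"jaw":0},{"tx":0,"ty":0,"tz":0,"ax":0,"ay":0,"az":0,"jaw":0}]' | grep force; python3 st.py
```

```text
ft_force: [-4.9, -3.6, 3.3]
21.9 -0.0643 -0.0647 88.9 9.9 [-4.4 -4.5  4. ]
```

Run:
```python
from h import *
for i in range(1): im,d=viewer.get_image('top')
P=cloud('top',d,np.ones_like(d,bool))
u=w2pen(P); m=(P[:,2]>64)&(P[:,2]<120)&(u[:,1]<-95)&(u[:,1]>-130)&(abs(u[:,0]+90)<40)
k=m&(P[:,2]>86)&(P[:,2]<98)&(u[:,0]<-80.5); print('bar',np.percentile(u[k,0],[3,50,97]).round(1)); k=m&(P[:,2]>108); print('stop',np.percentile(u[k,0],[3,50,97]).round(1)); k=m&(P[:,2]<70)&(u[:,0]<-88); print('lip',np.percentile(u[k,0],[3,97]).round(1))
```

```text
bar [-87.6 -84.6 -80.9]
stop [-79.  -74.2 -69.2]
lip [-104.  -91.]
```

```bash
python3 -m inch '[{"tx":0.03,"ty":0,"tz":0,"ax":0,"ay":0.02,"az":-0.11,"jaw":0},{"tx":0,"ty":0,"tz":0,"ax":0,"ay":0,"az":0,"jaw":0}]' | grep force; python3 st.py
```

```text
ft_force: [-5.9, -3.7, 4.2]
22.4 -0.0643 -0.0665 88.9 10.0 [-5.5 -4.4  4.2]
```

```bash
python3 -m inch '[{"tx":-0.08,"ty":0,"tz":0,"ax":0,"ay":-0.05,"az":0.3,"jaw":0},{"tx":-0.08,"ty":0,"tz":0,"ax":0,"ay":-0.05,"az":0.3,"jaw":0},{"tx":0,"ty":0,"tz":0,"ax":0,"ay":0,"az":0,"jaw":0}]'; python3 st.py
python3 -m inch '[{"tx":0,"ty":0.02,"tz":0.345,"ax":1.72,"ay":0,"az":0,"jaw":0},{"tx":0,"ty":0.02,"tz":0.345,"ax":1.72,"ay":0,"az":0,"jaw":0},{"tx":0,"ty":0,"tz":0,"ax":0,"ay":0,"az":0,"jaw":0},{"tx":0,"ty":0,"tz":0,"ax":0,"ay":0,"az":0,"jaw":0}]'; python3 st.py
```

```text
t: 22.78
ee_pos: [574.6, -86.5, 89.1]
orientation: [2.969, -0.116, -0.009]
ft_force: [-2.1, -4.8, 2.7]
width: 9.9
22.975 -0.0624 -0.0566 89.1 9.9 [-1.2 -5.1  2.8]
t: 23.48
ee_pos: [574.4, -88.0, 82.4]
orientation: [3.028, -0.119, -0.006]
ft_force: [-2.1, -6.1, 4.5]
width: 9.9
23.675 -0.0616 -0.0567 82.4 9.7 [-1.8 -6.6  3.6]
```

```bash
python3 -m inch '[{"tx":0,"ty":0.06,"tz":0.345,"ax":1.72,"ay":0,"az":0,"jaw":0},{"tx":0,"ty":0.03,"tz":0.345,"ax":1.72,"ay":0,"az":0,"jaw":0},{"tx":0,"ty":0,"tz":0,"ax":0,"ay":0,"az":0,"jaw":0},{"tx":0,"ty":0,"tz":0,"ax":0,"ay":0,"az":0,"jaw":0}]'; python3 st.py
```

```text
t: 24.18
ee_pos: [574.3, -89.1, 75.6]
orientation: [3.088, -0.121, -0.002]
ft_force: [-3.6, -3.4, 2.7]
width: 9.9
24.375 -0.061 -0.0565 75.5 9.8 [-2.2 -4.1  2.7]
```

```bash
python3 -m inch '[{"tx":0,"ty":0.03,"tz":0.25,"ax":1.3,"ay":0,"az":0,"jaw":0},{"tx":0,"ty":0.03,"tz":0.25,"ax":1.3,"ay":0,"az":0,"jaw":0},{"tx":0,"ty":0,"tz":0,"ax":0,"ay":0,"az":0,"jaw":0},{"tx":0,"ty":0,"tz":0,"ax":0,"ay":0,"az":0,"jaw":0}]'; python3 st.py
python3 - <<'E'
from h import *
print(state())
E
```

```text
t: 24.88
ee_pos: [574.1, -89.7, 70.4]
orientation: [3.135, -0.123, 0.0]
ft_force: [-2.0, 0.6, -0.7]
width: 9.8
25.075 -0.0607 -0.0561 70.4 10.0 [-2.   0.4  0.2]
{'t': 25.075, 'th': np.float64(-0.0607), 'r': np.float64(154.0), 'z': 70.4, 'yawth': np.float64(-0.0561), 'ph': np.float64(0.0046), 'w': 10.0, 'Fpen': array([-1.8, -0.4, -1. ])}
```

```bash
python3 -m inch '[{"tx":0,"ty":0,"tz":0,"ax":0,"ay":0,"az":0,"jaw":0.13},{"tx":0,"ty":0,"tz":0,"ax":0,"ay":0,"az":0,"jaw":0.16},{"tx":0,"ty":0,"tz":0,"ax":0,"ay":0,"az":0,"jaw":0.2},{"tx":0,"ty":0,"tz":0,"ax":0,"ay":0,"az":0,"jaw":0.25},{"tx":0,"ty":0,"tz":0,"ax":0,"ay":0,"az":0,"jaw":0.4},{"tx":0,"ty":0,"tz":0,"ax":0,"ay":0,"az":0,"jaw":0.5},{"tx":0,"ty":0,"tz":0,"ax":0,"ay":0,"az":0,"jaw":0.5},{"tx":0,"ty":0,"tz":0,"ax":0,"ay":0,"az":0,"jaw":0.5}]'; python3 st.py
```

```text
t: 26.08
ee_pos: [574.2, -90.0, 70.5]
orientation: [3.134, -0.123, 0.001]
ft_force: [1.1, 0.3, 0.1]
width: 43.8
26.275 -0.0614 -0.056 70.5 43.6 [-0.2  0.3  0.3]
```

```bash
python3 -m inch '[{"tx":0,"ty":0,"tz":-1,"ax":0,"ay":0,"az":0,"jaw":0.5},{"tx":0,"ty":0,"tz":-3,"ax":0,"ay":0,"az":0,"jaw":0.5},{"tx":0,"ty":0,"tz":-5,"ax":0,"ay":0,"az":0,"jaw":0.5},{"tx":0,"ty":0,"tz":-5,"ax":0,"ay":0,"az":0,"jaw":0.5},{"tx":0,"ty":-5,"tz":-3,"ax":0,"ay":0,"az":0,"jaw":0.5},{"tx":-3,"ty":-5,"tz":0,"ax":0,"ay":0,"az":0,"jaw":0.5},{"tx":-3,"ty":-5,"tz":0,"ax":0,"ay":0,"az":0,"jaw":0.5},{"tx":0,"ty":0,"tz":0,"ax":0,"ay":0,"az":0,"jaw":0.5},{"tx":0,"ty":0,"tz":0,"ax":0,"ay":0,"az":0,"jaw":0.5},{"tx":0,"ty":0,"tz":0,"ax":0,"ay":0,"az":0,"jaw":0.5}]'
python3 - <<'E'
from h import *
s,R=tool(); print(state())
out=[]
for cam in ('top','scene'):
    im,d=viewer.get_image(cam); out.append(im)
    for t in ('tall_neck','short_neck','sample_jar','bay_sherd'):
        for m in masks_of(cam,t)[:1]:
            P=cloud(cam,d,m['pixels']); print(cam,t,round(m['score'],2),np.median(P,0).round(),w2pen(np.median(P,0)).round())
    P=cloud(cam,d,np.ones_like(d,bool)); u=w2pen(P); m=(P[:,2]>63)&(P[:,2]<71)&(u[:,1]<75)&(u[:,1]>-85)&(abs(u[:,0]+90)<30)
    print('bar',m.sum(),np.polyfit(u[m,1]-92,u[m,0],1),np.polyfit(u[m,1],P[m,2],1))
save('end.png',np.hstack([cv2.resize(out[0][160:300,230:400],(400,330)),cv2.resize(out[1][210:330,220:400],(400,330))]))
E
```

```text
t: 27.52
ee_pos: [526.8, 64.1, 240.0]
orientation: [3.134, -0.125, 0.002]
ft_force: [0.6, 0.2, 0.5]
width: 43.9
{'t': 27.525, 'th': np.float64(1.4392), 'r': np.float64(58.7), 'z': 240.0, 'yawth': np.float64(-0.0547), 'ph': np.float64(0.0048), 'w': 43.9, 'Fpen': array([0.6, 0.2, 0.5])}
top tall_neck 0.78 [663. -75.  56.] [[  0. -35.]]
top sample_jar 0.74 [ 557. -354.   61.] [[ -67. -326.]]
top bay_sherd 0.48 [701.  -3.  20.] [[28. 41.]]
bar 255 [-4.26322359e-02 -9.48635488e+01] [3.75332989e-03 6.62548543e+01]
scene tall_neck 0.54 [655. -69.  49.] [[ -8. -31.]]
scene short_neck 0.63 [498. 238.  30.] [[-205.  253.]]
scene sample_jar 0.78 [ 553. -346.   44.] [[ -73. -319.]]
scene bay_sherd 0.62 [698.  -2.  21.] [[25. 42.]]
bar 296 [-2.70768917e-02 -9.46478575e+01] [1.29983334e-02 6.68726960e+01]
```

View pics/end.png

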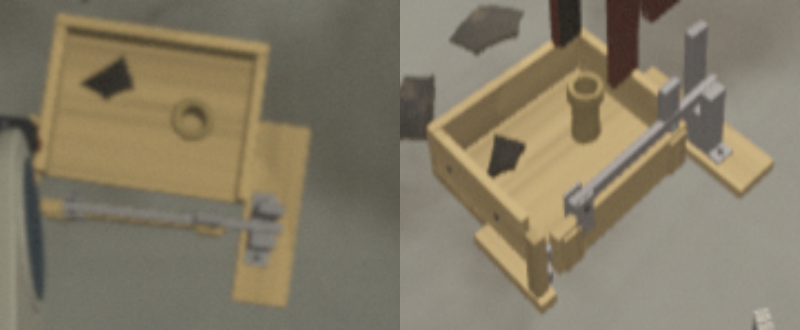

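The picture shows the neck upright in the pen (left half, about 192,120). The bar lies level in the catch's slot, between lip and stop (about 262,222), and the gate is shut. The hand is clear and the bystanders have not moved.

```bash
python3 -c "
from workcell import ctrl; print(ctrl.close_job())"
```

```text
the job is handed in; nothing more can be done
None
```

The tall bottle neck stands upright on the pen's floor, and the gate is shut with its latch bar down in the slot. I handed the job in at about 28 s of the 72 s allowed.

- **Neck:** it is at pen (0, -35) mm, measured from the top camera after release.
- **Gate:** I lifted the bar about 0.17 rad, swung it over the lip and felt the stop. The hand's closing force rose from about 3.5 N to 5.5 N there. I then backed off, lowered the bar to level and opened the jaws slowly.
- **Last checks:**
  - With the hand clear for over half a second, the bar was level in the slot and the gate had stayed shut.
  - The two cameras disagreed on the gate angle, with about -0.04 rad from the top camera and -0.03 rad from the scene camera. The bar was seated in both pictures.
  - The sample jar, sherd and short neck were within 2 mm of where they started. In the last check only the scene camera found the short neck.
- **Grip force:** it is fixed at half of maximum, so I limited the squeeze on the neck by the jaw opening. I could not confirm that it stayed under 15 N. The jaws held at about 35 mm, where the neck is listed as 37 x 38 mm across; the pictures show its body narrower than its rim.

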